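Transfer front-end modules from warm-up dock to test carrier in order

ROBOT

A 6-joint arm with a two-finger parallel gripper is mounted at the origin on the work surface. World frame = base frame: x ahead of the robot, y to its left, z up, the work surface at z = 0. Lengths are in m, angles in rad, forces in N, time in s.
With the tool pointing down it reaches from about 0.4 to 0.825 m from the base axis. Payload 7 kg.
Tool frame: the origin (TCP) lies midway between the tips of the shut fingers; the grasp point (between the pads) lies 19 mm behind it (r.hold_point_z is the distance from the TCP to the grasp point, in m); z points along the fingers, y is the line along which they close (so a half turn about z gives the same grasp; the last joint's range is limited). The gripper opens to 85 mm and grips with 20 to 120 N. Pads are 22 mm wide; open, the fingers measure 114 mm over their backs; the gripper's body (76 mm by 85 mm) begins 54 mm behind the grasp point. The pads swing forward as they close: fully open they stand 13 mm farther back than shut.
Start: joints at [1.544, 0.359, 0.012, 0, -1.224, -0.288], TCP at [0.209, 0.642, 0.231] pointing down, gripper open.
Joint ranges: [-3.07, 3.07], [-1.43, 2.12], [-1.02, 1.25], [-3.03, 1.67], [-3.05, -0], [-3.03, 3.03]. Speed limits (rad/s): [2.39, 2.39, 3.01, 3.14, 3.14, 3.14].

INTERFACE

Orientations are given as a rotation vector (axis times angle).
In Python, from station import r gives the robot as it stands.
- The arm moves only by the shell command python3 -m jog 'ROWS' [FORCE]. ROWS is JSON, a list of rows, each a list of 3 entries, a list of its own where there are three numbers: the shift along the tool's x, y, z in m, then the turn about the tool's z in rad, then the closure, from -1 (fully open) to 1 (shut). In form: [[[dx, dy, dz], yaw, hand], ...]. A call has exactly 5 rows; each row shifts and turns the commanded pose from where the row before left it, along the tool's axes as they then stand; what a row does not reach is not made up. A row lasts 1/8 s, in which the tool goes at most 62.5 mm and 10.7 degrees, less where a joint would pass 70% of its speed; a pose out of reach is approached as far as the arm can. A call with a gripper value outside its range is refused whole. The fingers move at their own pace and stop on an object; FORCE is the grip in N (left out, the last holds). Time passes only in rows, so rows that do not move let the fingers close, or fill a call up. It gives the time, the measured TCP pose, the force, the opening and the grip force at its end, in the units of the state.
- r.get_state(): the state, without advancing time (a new reading comes with each control period).
- r.snapshot(name): name is "scene" or "top"; returns a dict with "color" (480x640x3 uint8, blue, green, red), "camera_matrix" (3x3 intrinsics, pixels), "k1" (the pictures are not rectified: a ray, as slopes to the right and down, at radius r is drawn at 1 + k1 r^2 times it, then the intrinsics apply), "view" (4x4, takes a point from world to camera coordinates). Camera axes: x right, y down, z forward; pixel columns grow to the right and rows downward; lengths in m; the calibration is good to about 2 mm. A picture is of the moment at which its call begins. There is no depth.
- r.sign_off(): hands the job in; it is judged then, once.
Trained networks look in a picture, given as the dict that the camera call returned (one of the last four; its "shot" number tells which), for a name from the list of things; names that differ only in an ending like _2 or _b are one class to them, and where a whole thing is asked for, a point or a joint stands for the part that bears it (a point fixed in the world has none). Each returns a list of dicts, best first, with "p" (0 to 1); they miss things now and then, are a little off and sometimes report something else, mostly with a low value. They report only what shows in the picture. A call takes as long as a camera call.
- r.cut_out(picture, label): "pixels" (480x640 bool, what is visible of it).
- r.mark_of(picture, label): "at" ([x, y, z] in m, in world coordinates, good to about 4 mm: a listed point, or the origin of a listed thing).
The state is a dict: "t": time; "q": joint angles; "qvel": joint speeds; "joint_efforts": joint torques, N m; "position": TCP position; "eef_rot": TCP orientation; "contact_force": force on the tool from outside, world axes, zero at the start; "wrist_torque": the same for the moment, N m; "finger_gap": finger opening in m; "gripper_force": force on a finger pad.
Only numpy, scipy, OpenCV 4.12 (cv2) and the standard library are available. Lean on these libraries where they do the work, as an engineer would, in place of code of your own. Each camera call takes 0.05 s, during which the arm holds its last target. There are 200 camera calls.

TASK

The four radio front-end modules have finished warming up: move them from the black dock into the white test carrier, one to a bay, keeping the same left-to-right order in which they stand in the dock now (seen from the robot, leftmost stays leftmost). Set each one down gently, upright and square on the floor of its bay, let go of all of them, and do not knock the antenna on its stand.

Things in the scene. Friction and masses are not known exactly. Their poses are not given: they have to be found in the camera images.
- module_yellow: Loose RF module, yellow lid and yellow band: aluminium block 30 mm along its x (way to grip), 40 mm along its y (along the row), 60 mm tall; lid and two brass jacks (8 mm wide, 10 mm either side of centre along y) rise to 73 mm. 0.14-0.28 kg. Origin: centre of its underside, z up. Starts upright on the floor of nest_yellow, within 0.1 rad of square. A half turn makes no difference.
- module_green: Loose RF module, green lid and green band: aluminium block 30 mm along its x (way to grip), 40 mm along its y (along the row), 60 mm tall; lid and two brass jacks (8 mm wide, 10 mm either side of centre along y) rise to 73 mm. 0.14-0.28 kg. Origin: centre of its underside, z up. Starts upright on the floor of nest_green, within 0.1 rad of square. A half turn makes no difference.
- module_red: Loose RF module, red lid and red band: aluminium block 30 mm along its x (way to grip), 40 mm along its y (along the row), 60 mm tall; lid and two brass jacks (8 mm wide, 10 mm either side of centre along y) rise to 73 mm. 0.14-0.28 kg. Origin: centre of its underside, z up. Starts upright on the floor of nest_red, within 0.1 rad of square. A half turn makes no difference.
- module_blue: Loose RF module, blue lid and blue band: aluminium block 30 mm along its x (way to grip), 40 mm along its y (along the row), 60 mm tall; lid and two brass jacks (8 mm wide, 10 mm either side of centre along y) rise to 73 mm. 0.14-0.28 kg. Origin: centre of its underside, z up. Starts upright on the floor of nest_blue, within 0.1 rad of square. A half turn makes no difference.
- nest_yellow: Fixed black nest with yellow tags on two edges, one of four in a row 68 mm apart on the dock's rail; their order varies. The yellow module starts in it. 60 x 60 mm; pocket 38 (x) by 48 mm (y), floor 6 mm above its origin, rim 10 mm higher. Origin: centre of its underside, 12 mm above the bench; x away from the robot (within 0.15 rad), y to its left along the row; same yaw for all.
- nest_green: Fixed black nest with green tags on two edges, one of four in a row 68 mm apart on the dock's rail; their order varies. The green module starts in it. 60 x 60 mm; pocket 38 (x) by 48 mm (y), floor 6 mm above its origin, rim 10 mm higher. Origin: centre of its underside, 12 mm above the bench; x away from the robot (within 0.15 rad), y to its left along the row; same yaw for all.
- nest_red: Fixed black nest with red tags on two edges, one of four in a row 68 mm apart on the dock's rail; their order varies. The red module starts in it. 60 x 60 mm; pocket 38 (x) by 48 mm (y), floor 6 mm above its origin, rim 10 mm higher. Origin: centre of its underside, 12 mm above the bench; x away from the robot (within 0.15 rad), y to its left along the row; same yaw for all.
- nest_blue: Fixed black nest with blue tags on two edges, one of four in a row 68 mm apart on the dock's rail; their order varies. The blue module starts in it. 60 x 60 mm; pocket 38 (x) by 48 mm (y), floor 6 mm above its origin, rim 10 mm higher. Origin: centre of its underside, 12 mm above the bench; x away from the robot (within 0.15 rad), y to its left along the row; same yaw for all.
- carrier: Fixed white plate 92 (x) by 304 mm (y) on the bench, before or behind the dock; four empty bays in a row. Origin: centre of its underside; x away from the robot (within 0.15 rad), y to its left along the row. Bay centres at x = 0, y = +102, +34, -34, -102 mm; floors 8 mm above the origin; bays 46 (x) by 56 mm (y) inside; dark ribs round them rise 8 mm above the floor.
- antenna: Bystander, loose: black antenna panel 34 mm wide on a round foot of 90 mm diameter, 153 mm tall, to the right of the racks. Origin at the centre of its underside. Leave it alone.

How it is judged:
At the end, for the whole second after the job is handed in: Each module stands in the carrier bay whose place in the row, counted from the left, is that of the nest it came from: within 10 mm of the bay centre in x and y, on the bay floor (4 mm), tilted less than 0.1 rad, within 0.26 rad of square to the carrier, released and at rest (((y of each of nest_green, nest_red, nest_blue in the frame of nest_yellow below -0.034 m and y of module_yellow in the frame of carrier between 0.092 and 0.112 m) or (y of each of nest_green, nest_red, nest_blue in the frame of nest_yellow below 0.102 m and y of any of nest_green, nest_red, nest_blue in the frame of nest_yellow above 0.034 m and y of module_yellow in the frame of carrier between 0.024 and 0.044 m) or (y of each of nest_green, nest_red, nest_blue in the frame of nest_yellow below 0.17 m and y of any of nest_green, nest_red, nest_blue in the frame of nest_yellow above 0.102 m and y of module_yellow in the frame of carrier between -0.044 and -0.024 m) or (y of each of nest_green, nest_red, nest_blue in the frame of nest_yellow below 0.238 m and y of any of nest_green, nest_red, nest_blue in the frame of nest_yellow above 0.17 m and y of module_yellow in the frame of carrier between -0.112 and -0.092 m)) and x of module_yellow in the frame of carrier between -0.01 and 0.01 m and z of module_yellow in the frame of carrier between 0.004 and 0.012 m and angle between each of module_yellow, module_green, module_red, module_blue's own z axis and vertical below 0.1 rad and angle between the x axis of each of module_yellow, module_green, module_red, module_blue and the x axis of carrier, either way round below 0.26 rad and linear speed of each of module_yellow, module_green, module_red, module_blue below 0.02 m/s and angular speed of each of module_yellow, module_green, module_red, module_blue below 0.1 rad/s and ((y of each of nest_yellow, nest_red, nest_blue in the frame of nest_green below -0.034 m and y of module_green in the frame of carrier between 0.092 and 0.112 m) or (y of each of nest_yellow, nest_red, nest_blue in the frame of nest_green below 0.102 m and y of any of nest_yellow, nest_red, nest_blue in the frame of nest_green above 0.034 m and y of module_green in the frame of carrier between 0.024 and 0.044 m) or (y of each of nest_yellow, nest_red, nest_blue in the frame of nest_green below 0.17 m and y of any of nest_yellow, nest_red, nest_blue in the frame of nest_green above 0.102 m and y of module_green in the frame of carrier between -0.044 and -0.024 m) or (y of each of nest_yellow, nest_red, nest_blue in the frame of nest_green below 0.238 m and y of any of nest_yellow, nest_red, nest_blue in the frame of nest_green above 0.17 m and y of module_green in the frame of carrier between -0.112 and -0.092 m)) and x of module_green in the frame of carrier between -0.01 and 0.01 m and z of module_green in the frame of carrier between 0.004 and 0.012 m and ((y of each of nest_yellow, nest_green, nest_blue in the frame of nest_red below -0.034 m and y of module_red in the frame of carrier between 0.092 and 0.112 m) or (y of each of nest_yellow, nest_green, nest_blue in the frame of nest_red below 0.102 m and y of any of nest_yellow, nest_green, nest_blue in the frame of nest_red above 0.034 m and y of module_red in the frame of carrier between 0.024 and 0.044 m) or (y of each of nest_yellow, nest_green, nest_blue in the frame of nest_red below 0.17 m and y of any of nest_yellow, nest_green, nest_blue in the frame of nest_red above 0.102 m and y of module_red in the frame of carrier between -0.044 and -0.024 m) or (y of each of nest_yellow, nest_green, nest_blue in the frame of nest_red below 0.238 m and y of any of nest_yellow, nest_green, nest_blue in the frame of nest_red above 0.17 m and y of module_red in the frame of carrier between -0.112 and -0.092 m)) and x of module_red in the frame of carrier between -0.01 and 0.01 m and z of module_red in the frame of carrier between 0.004 and 0.012 m and ((y of each of nest_yellow, nest_green, nest_red in the frame of nest_blue below -0.034 m and y of module_blue in the frame of carrier between 0.092 and 0.112 m) or (y of each of nest_yellow, nest_green, nest_red in the frame of nest_blue below 0.102 m and y of any of nest_yellow, nest_green, nest_red in the frame of nest_blue above 0.034 m and y of module_blue in the frame of carrier between 0.024 and 0.044 m) or (y of each of nest_yellow, nest_green, nest_red in the frame of nest_blue below 0.17 m and y of any of nest_yellow, nest_green, nest_red in the frame of nest_blue above 0.102 m and y of module_blue in the frame of carrier between -0.044 and -0.024 m) or (y of each of nest_yellow, nest_green, nest_red in the frame of nest_blue below 0.238 m and y of any of nest_yellow, nest_green, nest_red in the frame of nest_blue above 0.17 m and y of module_blue in the frame of carrier between -0.112 and -0.092 m)) and x of module_blue in the frame of carrier between -0.01 and 0.01 m and z of module_blue in the frame of carrier between 0.004 and 0.012 m); the robot touches nothing.
It fails at once if the antenna is moved more than 20 mm or tipped (distance of antenna from where it was at the start of the episode above 0.02 m or angle between antenna's own z axis and vertical above 0.2 rad).
It fails at once if the yellow module drops or is driven into the carrier at over 0.6 m/s (linear speed of module_yellow above 0.6 m/s and z of module_yellow in the frame of carrier below 0.04 m and x of module_yellow in the frame of carrier between -0.03 and 0.03 m and y of module_yellow in the frame of carrier between -0.145 and 0.145 m).
It fails at once if the green module drops or is driven into the carrier at over 0.6 m/s (linear speed of module_green above 0.6 m/s and z of module_green in the frame of carrier below 0.04 m and x of module_green in the frame of carrier between -0.03 and 0.03 m and y of module_green in the frame of carrier between -0.145 and 0.145 m).
It fails at once if the red module drops or is driven into the carrier at over 0.6 m/s (linear speed of module_red above 0.6 m/s and z of module_red in the frame of carrier below 0.04 m and x of module_red in the frame of carrier between -0.03 and 0.03 m and y of module_red in the frame of carrier between -0.145 and 0.145 m).
It fails at once if the blue module drops or is driven into the carrier at over 0.6 m/s (linear speed of module_blue above 0.6 m/s and z of module_blue in the frame of carrier below 0.04 m and x of module_blue in the frame of carrier between -0.03 and 0.03 m and y of module_blue in the frame of carrier between -0.145 and 0.145 m).
It also fails if it takes over 102 s, if anything falls off the work surface, if the arm or the gripper's body presses on something with over 40 N, if the wrist force passes 120 N, or if a joint passes its speed limit or range.

## Working session

There is one attempt and no reset: what is moved stays moved. The work goes in short steps, Python scripts to look and compute and a shell command to move; the robot and the scene stay as the last step left them, time stands still between calls to the robot, and variables do not carry over. Pictures are saved under pics/ and viewed, at most 14 in all, crops included, and the job is handed in when it is done.

```bash
mkdir -p pics; ls; python3 - <<'E'
from station import r
import cv2,numpy as np
s=r.get_state(); print({k:np.round(v,3).tolist() for k,v in s.items()})
for n in("top","scene"):
    p=r.snapshot(n); cv2.imwrite(f"pics/{n}0.png",p["color"])
    print(n,np.round(p["view"],3).tolist(),p["k1"],p["camera_matrix"])
    for l in["carrier","antenna"]+[a+c for a in("nest_","module_") for c in("yellow","green","red","blue")]:
        m=r.mark_of(p,l); print(l,[(np.round(x["at"],4).tolist(),round(x["p"],2)) for x in m[:2]])
E
```

```text
pics
{'t': 0.0, 'q': [1.544, 0.359, 0.011, -0.0, -1.224, -0.288], 'qvel': [0.001, 0.001, -0.001, 0.0, -0.003, 0.002], 'joint_efforts': [0.0, -58.332, 29.341, 6.937, -0.006, 0.0], 'position': [0.209, 0.641, 0.23], 'eef_rot': [3.101, -0.492, -0.0], 'contact_force': [0.129, 0.977, 0.51], 'wrist_torque': [0.027, -0.039, -0.021], 'gripper_force': 0.0, 'finger_gap': 0.086}
top [[0.003, -1.0, -0.017, -0.12], [-0.99, -0.0, -0.139, 0.568], [0.139, 0.018, -0.99, 0.907], [0.0, 0.0, 0.0, 1.0]] 0.0395538818632936 [[477.85122528   0.         325.23359378]
 [  0.         477.85122528 232.12500714]
 [  0.           0.           1.        ]]
carrier [([0.4603, -0.0339, -0.0037], 0.91)]
antenna [([0.5396, -0.3717, -0.004], 0.76)]
nest_yellow [([0.6356, 0.0865, 0.0106], 0.93)]
nest_green [([0.6303, 0.1542, 0.0123], 0.76)]
nest_red [([0.6381, 0.02, 0.0149], 0.69)]
nest_blue [([0.6459, -0.0439, 0.0125], 0.81)]
module_yellow []
module_green [([0.6331, 0.1552, 0.0136], 0.76)]
module_red [([0.6418, 0.0211, 0.0133], 0.55)]
module_blue [([0.6506, -0.0466, 0.0215], 0.58)]
scene [[-0.016, 1.0, 0.018, 0.129], [0.608, 0.024, -0.793, -0.288], [-0.794, -0.002, -0.608, 1.446], [0.0, 0.0, 0.0, 1.0]] -0.08291204230055128 [[599.86687212   0.         309.74440724]
 [  0.         599.86687212 231.60226057]
 [  0.           0.           1.        ]]
carrier [([0.4605, -0.0363, 0.0012], 0.57)]
antenna [([0.5462, -0.3734, 0.0027], 0.83)]
nest_yellow [([0.6318, 0.0893, 0.0121], 0.85)]
nest_green [([0.6282, 0.1602, 0.0072], 0.59), ([0.6484, -0.0479, 0.0178], 0.49)]
nest_red [([0.6405, 0.0221, 0.0115], 0.92)]
nest_blue [([0.6435, -0.0448, 0.0108], 0.81), ([0.6401, 0.0189, 0.0184], 0.62)]
module_yellow [([0.6333, 0.0883, 0.0211], 0.95), ([0.6379, 0.0203, 0.0182], 0.69)]
module_green [([0.6327, 0.1514, 0.016], 0.67)]
module_red [([0.6407, 0.0214, 0.0167], 0.56)]
module_blue [([0.646, -0.049, 0.018], 0.83), ([0.6292, 0.1597, 0.0112], 0.48)]
```

View pics/top0.png

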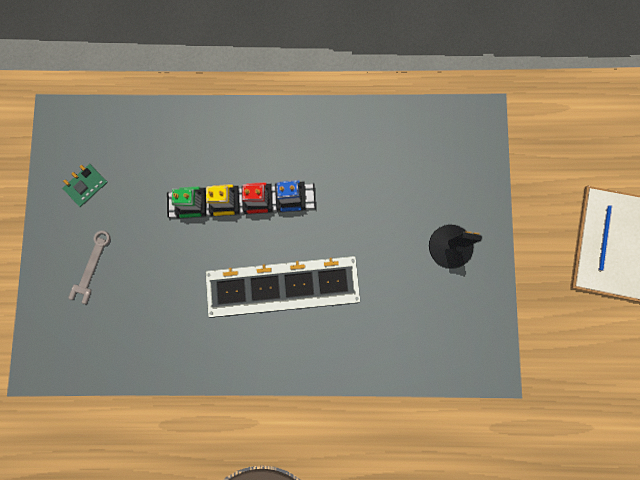

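View pics/scene0.png

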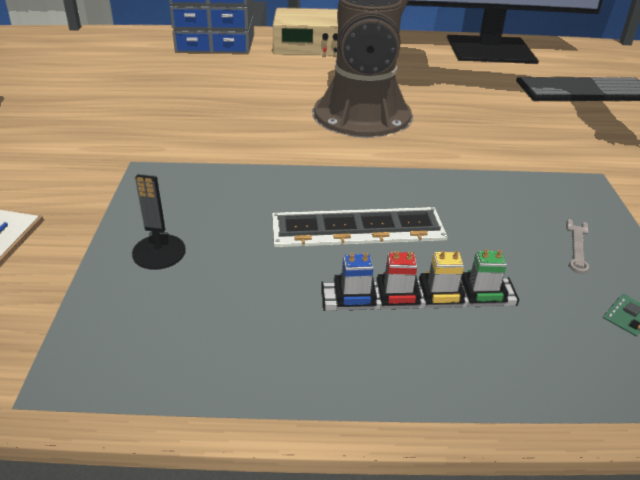

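Both views show the dock order left to right as green, yellow, red, blue (top: x≈185, 220, 255, 290 at y≈195). The carrier is nearer the robot, around (284,287), and the antenna stands to the right at (455,245). Next I fit poses to the masks in both views.

```bash
cat > h.py <<'E'
from station import r
import cv2,numpy as np
from scipy.optimize import minimize
from scipy.spatial.transform import Rotation as R
C=("green","yellow","red","blue")
def proj(p,P):
    c=P@p["view"][:3,:3].T+p["view"][:3,3]; s=c[:,:2]/c[:,2:]; s=s*(1+p["k1"]*(s**2).sum(1,keepdims=True))
    K=p["camera_matrix"]; return s*[K[0,0],K[1,1]]+K[:2,2]
def box(x,y,z0,z1): return np.array([[a*x/2,b*y/2,z] for a in(-1,1) for b in(-1,1) for z in(z0,z1)])
MOD=np.vstack([box(30,40,10,62),box(8,28,62,73)])/1e3
CAR=box(92,304,0,8)/1e3
def fit(pics,label,M,x0,z):
    ms=[]
    for p in pics:
        c=[d for d in r.cut_out(p,label)]
        u=proj(p,np.array([[x0[0],x0[1],z+.03]]))[0]
        c=[d for d in c if d["p"]>.3 and np.linalg.norm(np.argwhere(d["pixels"]).mean(0)[::-1]-u)<22]
        if c: ms.append((p,c[0]["pixels"]))
    def cost(v):
        P=M@R.from_euler("z",v[2]).as_matrix().T+[v[0],v[1],z]; t=0
        for p,m in ms:
            h=cv2.convexHull((proj(p,P)*256).astype(np.int32))
            S=np.zeros((480,640),np.uint8); cv2.fillConvexPoly(S,h,255,cv2.LINE_AA,8)
            S=S/255.; t+=1-np.minimum(S,m).sum()/np.maximum(S,m).sum()
        return t/max(len(ms),1)
    s=minimize(cost,x0,method="Nelder-Mead",options=dict(initial_simplex=np.array(x0)+np.vstack([np.zeros(3),np.diag([.006,.006,.08])])))
    return s.x,s.fun,len(ms)
def to(x,y,z,psi):
    "delta in tool axes from measured pose to TCP target, tool y along -x of yaw psi"
    s=r.get_state(); T=R.from_rotvec(s["eef_rot"]).as_matrix(); phi=np.arctan2(T[1,0],T[0,0])
    return np.round(T.T@(np.array([x,y,z])-s["position"]),4), round(float(-(psi-np.pi/2-phi)),4)
E
python3 - <<'E'
from h import *
pics=[r.snapshot("top"),r.snapshot("scene")]
for q in([pics[0]],[pics[1]],pics):
    print("car",[np.round(a,4).tolist() for a in fit(q,"carrier",CAR,[.460,-.035,.1],0)])
n0=dict(green=(.63,.155),yellow=(.634,.088),red=(.64,.021),blue=(.645,-.046))
for c in C:
  for q in([pics[0]],[pics[1]],pics):
    print(c,[np.round(a,4).tolist() for a in fit(q,"module_"+c,MOD,[*n0[c],.07],.018)])
E
```

```text
car [[0.4631, -0.0323, 0.0984], 0.0464, 1]
car [[0.4613, -0.0339, 0.1043], 0.0767, 1]
car [[0.4626, -0.0328, 0.096], 0.0633, 2]
green [[0.6307, 0.1546, 0.0002], 0.0758, 1]
green [[0.6365, 0.1512, -0.002], 0.0475, 1]
green [[0.6315, 0.1535, -0.0504], 0.1075, 2]
yellow [[0.6349, 0.0878, -0.002], 0.0804, 1]
yellow [[0.6418, 0.0854, -0.0708], 0.0563, 1]
yellow [[0.6361, 0.0873, -0.028], 0.1188, 2]
red [[0.6374, 0.0188, 0.0166], 0.0861, 1]
red [[0.645, 0.0166, -0.0332], 0.0457, 1]
red [[0.6382, 0.0185, -0.024], 0.1288, 2]
blue [[0.6454, -0.0474, 0.1276], 0.0822, 1]
blue [[0.6509, -0.0493, 0.0843], 0.0841, 1]
blue [[0.6459, -0.0482, 0.0868], 0.1109, 2]
```

```bash
python3 -m jog '[[[0,0,0],0.18,-1],[[0,0,0],0.18,-1],[[0,0,0],0.18,-1],[[0,0,0],0.18,-1],[[0,0,0],0.18,-1]]' 40
```

```text
t: 2.82
position: [0.209, 0.6418, 0.2313]
eef_rot: [-2.574, 1.801, -0.0]
contact_force: [-0.5, 0.5, -0.6]
finger_gap: 0.0853
gripper_force: 0.0
```

```bash
python3 -m jog '[[[0,0,0],0.18,-1],[[0,0,0],0.10,-1],[[0,0,0],0,-1],[[0,0,0],0,-1],[[0,0,0],0,-1]]' ; python3 -c "
from h import *;print(to(.632,.154,.2,.072), r.get_state()['q'])"
```

```text
t: 3.45
position: [0.209, 0.6418, 0.2313]
eef_rot: [2.306, -2.134, 0.0]
contact_force: [0.3, -0.0, 0.1]
finger_gap: 0.0852
gripper_force: 0.0
(array([ 0.519 , -0.3841,  0.0313]), 0.0054) [ 1.54413617e+00  3.58636420e-01  1.18903574e-02  1.56227738e-05
 -1.22409987e+00 -1.46678948e+00]
```

```bash
for i in 1 2; do :; done
python3 -m jog '[[[0.035,-0.026,0],0,-1],[[0.035,-0.026,0],0,-1],[[0.035,-0.026,0],0,-1],[[0.035,-0.026,0],0,-1],[[0.035,-0.026,0],0,-1]]' >/dev/null
python3 -m jog '[[[0.035,-0.026,0],0,-1],[[0.035,-0.026,0],0,-1],[[0.035,-0.026,0],0,-1],[[0.035,-0.026,0],0,-1],[[0.035,-0.026,0],0,-1]]' >/dev/null
python3 -m jog '[[[0.035,-0.026,0],0,-1],[[0.035,-0.026,0],0,-1],[[0.035,-0.026,0.01],0,-1],[[0.035,-0.02,0.01],0,-1],[[0.029,0,0.01],0,-1]]'
python3 - <<'E'
from h import *
print(to(.632,.154,.16,.072))
p=r.snapshot("top"); cv2.imwrite("pics/t1.png",cv2.resize(p["color"][120:360,130:450],(800,600)))
E
```

```text
t: 5.32
position: [0.6065, 0.15, 0.2005]
eef_rot: [2.304, -2.135, 0.0]
contact_force: [0.0, -0.2, 0.5]
finger_gap: 0.0851
gripper_force: 0.0
(array([-0.0021, -0.0258,  0.0405]), 0.0039)
```

View pics/t1.png

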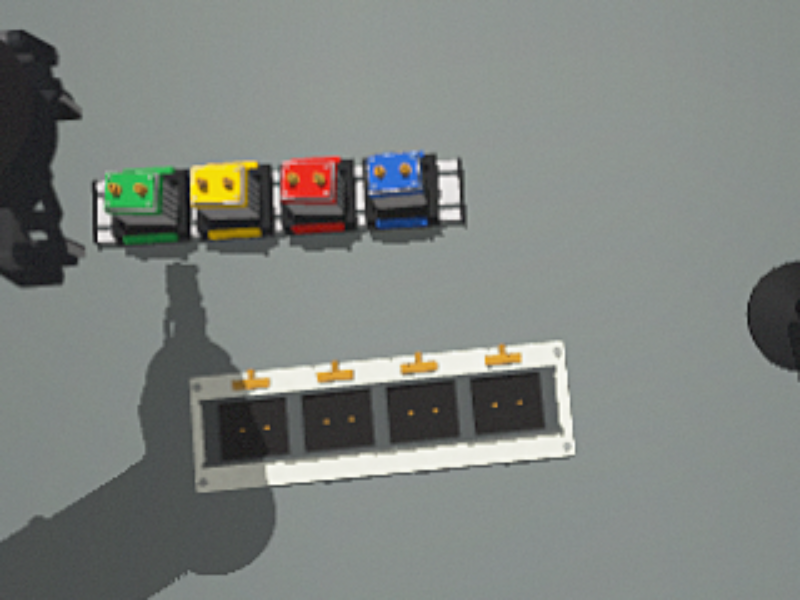

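```bash
python3 - <<'E'
from h import *
p=r.snapshot("top")
def bp(u,z):
    u=(np.array(u)+.5)/2.5-.5+[130,120]
    f=lambda v: ((proj(p,np.array([[v[0],v[1],z]]))[0]-u)**2).sum()
    return minimize(f,[.55,0],method="Nelder-Mead",options=dict(xatol=1e-5,fatol=1e-6)).x
print("mods",[np.round(bp(u,.091),4).tolist() for u in((128,189),(216,184),(305,181),(390,172))])
b=np.array([bp(u,.009) for u in((254,428.5),(339,420),(423,411),(507,403.5))])
print("bays",np.round(b,4).tolist(),b.mean(0),np.arctan2(-(b[0]-b[3])[0],(b[0]-b[3])[1]))
E
python3 -m jog '[[[-0.002,-0.026,0.03],0,-1],[[0,0,0.03],0,-1],[[0,0,0.01],0,-1],[[0,0,0],0,-1],[[0,0,0],0,-1]]'
python3 -c "
from h import *
print(to(.632,.154,.036,.072))"
```

```text
mods [[0.6312, 0.1528], [0.635, 0.0864], [0.6374, 0.019], [0.6443, -0.0453]]
bays [[0.4527, 0.0695], [0.4596, 0.0013], [0.4668, -0.0662], [0.473, -0.1337]] [ 0.46302205 -0.03227721] 0.09919330933473325
t: 6.05
position: [0.6318, 0.156, 0.1329]
eef_rot: [-2.304, 2.133, -0.002]
contact_force: [0.3, -0.4, 0.3]
finger_gap: 0.0855
gripper_force: 0.0
(array([0.0021, 0.0001, 0.0969]), 0.0048)
```

```bash
python3 -m jog '[[[0.002,0,0.025],0.004,-1],[[0,0,0.025],0,-1],[[0,0,0.025],0,-1],[[0,0,0.022],0,-1],[[0,0,0],0,-1]]'
python3 -m jog '[[[0,0,0],0,1],[[0,0,0],0,1],[[0,0,0],0,1],[[0,0,0],0,1],[[0,0,0],0,1]]' 40
python3 -m jog '[[[0,0,0],0,1],[[0,0,0],0,1],[[0,0,-0.02],0,1],[[0,0,-0.02],0,1],[[0,0,-0.03],0,1]]'
python3 -m jog '[[[0,0,-0.02],0,1],[[0,0,0],0,1],[[0,0,0],0,1],[[0,0,0],0,1],[[0,0,0],0,1]]'
python3 - <<'E'
from h import *
p=r.snapshot("scene"); cv2.imwrite("pics/s1.png",p["color"][120:360,200:560])
print(to(.4529,.0692,.126,.099))
E
```

```text
t: 6.68
position: [0.6308, 0.1533, 0.0339]
eef_rot: [2.299, -2.139, -0.001]
contact_force: [-0.1, -0.0, -0.1]
finger_gap: 0.0854
gripper_force: 0.0
t: 7.3
position: [0.6318, 0.1537, 0.0354]
eef_rot: [-2.299, 2.139, -0.001]
contact_force: [-1.2, -0.8, 6.5]
finger_gap: 0.03
gripper_force: 38.5
t: 7.92
position: [0.6303, 0.1531, 0.1038]
eef_rot: [2.298, -2.139, -0.002]
contact_force: [0.3, 1.0, -1.4]
finger_gap: 0.0302
gripper_force: 38.6
t: 8.55
position: [0.6309, 0.1533, 0.1233]
eef_rot: [2.299, -2.139, -0.001]
contact_force: [-0.1, -0.6, -1.6]
finger_gap: 0.0302
gripper_force: 38.7
(array([ 0.0711,  0.1838, -0.0023]), -0.027)
```

View pics/s1.png

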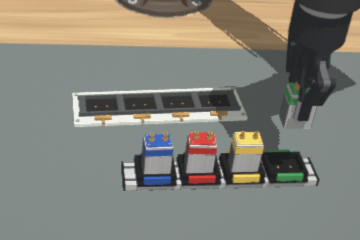

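```bash
python3 -m jog '[[[0.014,0.037,0],-0.027,1],[[0.014,0.037,0],0,1],[[0.014,0.037,0],0,1],[[0.014,0.037,0],0,1],[[0.014,0.036,0],0,1]]' 
python3 -m jog '[[[0,0,0.02],0,1],[[0,0,0.02],0,1],[[0,0,0.02],0,1],[[0,0,0],0,1],[[0,0,0],0,1]]'
python3 - <<'E'
from h import *
print(to(.4529,.0692,.0258,.099))
q=[r.snapshot("top"),r.snapshot("scene")]
for p in q: print([(np.round(x["at"],4).tolist(),x["p"]) for x in r.mark_of(p,"module_green")[:2]])
cv2.imwrite("pics/t2.png",cv2.resize(q[0]["color"][220:340,180:380],(800,480)))
E
```

```text
t: 9.22
position: [0.4535, 0.0659, 0.1242]
eef_rot: [-2.329, 2.109, -0.0]
contact_force: [0.2, 0.4, -1.2]
finger_gap: 0.0303
gripper_force: 38.8
t: 9.85
position: [0.4551, 0.0668, 0.0649]
eef_rot: [-2.329, 2.108, -0.001]
contact_force: [-0.2, 0.2, -1.4]
finger_gap: 0.0301
gripper_force: 38.8
(array([-0.0027,  0.0019,  0.0391]), 0.0002)
[([0.6462, -0.0424, 0.0121], 0.6), ([0.4536, 0.068, 0.0484], 0.52)]
[([0.456, 0.0624, 0.0458], 0.72), ([0.4611, -0.0355, -0.0005], 0.69)]
```

View pics/t2.png

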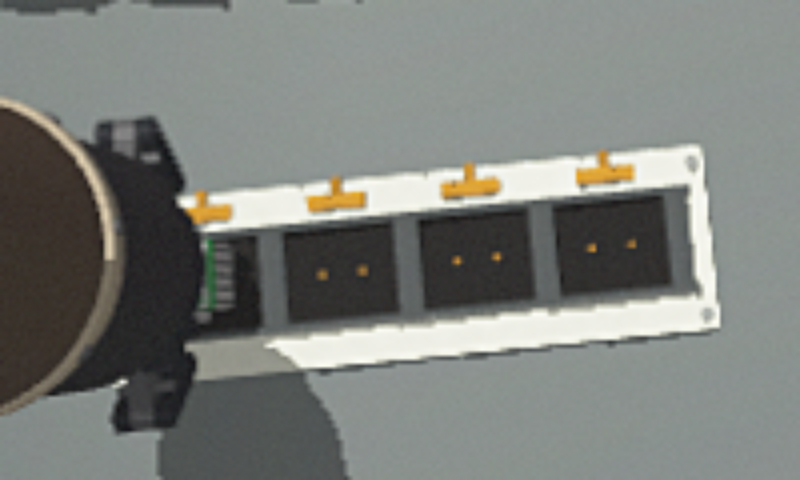

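```bash
python3 -m jog '[[[-0.003,0.002,0.015],0,1],[[0,0,0.013],0,1],[[0,0,0.007],0,1],[[0,0,0.0035],0,1],[[0,0,0],0,1]]' 
python3 -c "
from h import *
print(to(.4529,.0692,.0258,.099))"
```

```text
t: 10.68
position: [0.4525, 0.0694, 0.0258]
eef_rot: [2.329, -2.109, 0.0]
contact_force: [-0.2, 0.1, -1.4]
finger_gap: 0.0302
gripper_force: 38.9
(array([ 0.0002, -0.0004, -0.    ]), 0.0001)
```

```bash
python3 -m jog '[[[0,0,0.001],0,1],[[0,0,0.0005],0,1],[[0,0,0],0,1],[[0,0,0],0,1],[[0,0,0],0,1]]'
```

```text
t: 11.3
position: [0.4527, 0.0695, 0.0253]
eef_rot: [-2.328, 2.108, -0.001]
contact_force: [-3.5, -0.1, 10.1]
finger_gap: 0.0301
gripper_force: 40.3
```

```bash
python3 -m jog '[[[0,0,0],0,-1],[[0,0,0],0,-1],[[0,0,0],0,-1],[[0,0,0],0,-1],[[0,0,0],0,-1]]'
python3 -m jog '[[[0,0,-0.03],0,-1],[[0,0,-0.04],0,-1],[[0,0,-0.04],0.027,-1],[[-0.001,-0.04,0],0,-1],[[-0.001,-0.045,0],0,-1]]'
python3 -m jog '[[[-0.001,-0.045,0],0,-1],[[-0.001,-0.045,0],0,-1],[[0,-0.008,0],0,-1],[[0,0,0],0,-1],[[0,0,0],0,-1]]'
python3 -c "
from h import *
print(to(.635,.087,.035,.072))
p=r.snapshot('scene'); cv2.imwrite('pics/s2.png',p['color'][120:360,200:560])"
```

```text
t: 11.92
position: [0.4524, 0.0694, 0.0242]
eef_rot: [2.329, -2.109, -0.0]
contact_force: [0.2, 0.1, 0.3]
finger_gap: 0.0855
gripper_force: 0.0
t: 12.55
position: [0.5382, 0.0778, 0.1357]
eef_rot: [-2.299, 2.138, -0.001]
contact_force: [0.4, 0.4, 0.5]
finger_gap: 0.0853
gripper_force: 0.0
t: 13.18
position: [0.6336, 0.0864, 0.1343]
eef_rot: [2.3, -2.14, -0.001]
contact_force: [0.4, 0.3, -1.4]
finger_gap: 0.0852
gripper_force: 0.0
(array([-0.0005, -0.0015,  0.0993]), 0.0)
```

View pics/s2.png

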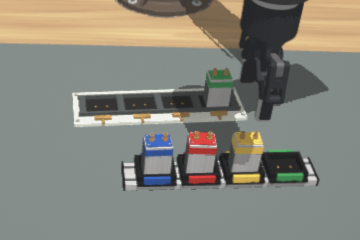

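```bash
python3 - <<'E'
from h import *
p=r.snapshot('scene'); s=r.get_state()["position"]
print(proj(p,np.array([s,s+[.05,0,.013],s+[-.05,0,.013],[.635,.087,.091]]))-[200,120])
t=r.snapshot('top');print(proj(t,np.array([s,[.635,.087,.091]])))
cv2.imwrite('pics/s3.png',cv2.resize(p['color'][120:300,360:520],(640,720))[:600]); cv2.imwrite('pics/t3.png',cv2.resize(t['color'][140:340,140:380],(720,600)))
E
```

```text
[[253.44257745 106.41220825]
 [261.34076666 120.86236288]
 [249.03002407  79.34567349]
 [249.08708502 130.47985822]]
[[210.04369103 188.65987808]
 [215.77117225 193.32051665]]
```

View pics/s3.png

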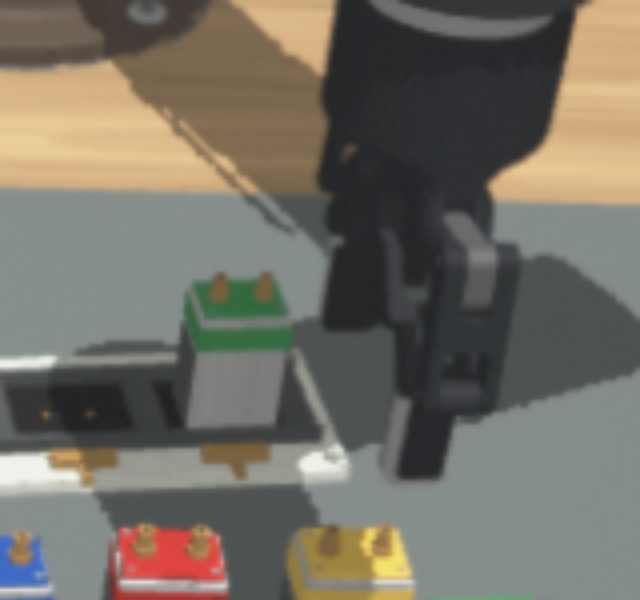

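The front finger tip lands within about 3 px of the predicted point and green stands square in its bay, so I'll pick yellow.

```bash
python3 -m jog '[[[-0.0005,-0.0015,0.03],0,-1],[[0,0,0.03],0,-1],[[0,0,0.025],0,-1],[[0,0,0.0143],0,-1],[[0,0,0],0,-1]]'
python3 -m jog '[[[0,0,0],0,1],[[0,0,0],0,1],[[0,0,0],0,1],[[0,0,0],0,1],[[0,0,0],0,1]]' 40
python3 -m jog '[[[0,0,0],0,1],[[0,0,-0.02],0,1],[[0,0,-0.03],0,1],[[0,0,-0.04],0,1],[[0,0,0],0,1]]'
python3 -c "
from h import *
print(to(.4596,.0015,.125,.099))"
```

```text
t: 13.95
position: [0.6355, 0.087, 0.0345]
eef_rot: [2.299, -2.139, -0.001]
contact_force: [-0.5, 0.2, 0.5]
finger_gap: 0.0851
gripper_force: 0.0
t: 14.58
position: [0.6366, 0.0873, 0.0359]
eef_rot: [-2.3, 2.139, -0.001]
contact_force: [-1.2, 0.5, 6.7]
finger_gap: 0.0299
gripper_force: 40.0
t: 15.2
position: [0.6379, 0.0877, 0.1283]
eef_rot: [-2.297, 2.136, -0.004]
contact_force: [0.2, 0.2, -2.8]
finger_gap: 0.0296
gripper_force: 39.7
(array([0.0731, 0.184 , 0.0022]), -0.0267)
```

```bash
python3 -m jog '[[[0.014,0.037,0],-0.0267,1],[[0.014,0.037,0],0,1],[[0.014,0.037,0],0,1],[[0.014,0.037,0],0,1],[[0.0132,0.0378,0],0,1]]' 
python3 -m jog '[[[0,0,0],0,1],[[0,0,0.02],0,1],[[0,0,0.02],0,1],[[0,0,0.02],0,1],[[0,0,0],0,1]]'
python3 - <<'E'
from h import *
print(to(.4596,.0015,.0255,.099))
q=[r.snapshot("top"),r.snapshot("scene")]
for p in q: print([(np.round(x["at"],4).tolist(),x["p"]) for x in r.mark_of(p,"module_yellow")[:2]])
print([np.round(a,4).tolist() for a in fit(q,"module_green",MOD,[.453,.069,.1],.008)])
E
```

```text
t: 15.82
position: [0.4554, 0.0001, 0.1238]
eef_rot: [2.327, -2.109, -0.002]
contact_force: [0.1, 0.1, -1.2]
finger_gap: 0.0297
gripper_force: 39.8
t: 16.45
position: [0.4565, 0.0005, 0.0633]
eef_rot: [2.325, -2.107, -0.003]
contact_force: [-0.4, -0.3, -2.0]
finger_gap: 0.03
gripper_force: 39.9
(array([-0.0007, -0.0034,  0.0378]), -0.0006)
[]
[([0.4529, -0.0009, 0.0501], 0.85)]
[[0.462, 0.0677, 0.0375], 0.0539, 1]
```

```bash
python3 -m jog '[[[-0.001,-0.003,0.015],0,1],[[0,0,0.013],0,1],[[0,0,0.007],0,1],[[0,0,0.002],0,1],[[0,0,0.001],0,1]]' 
python3 -m jog '[[[0,0,0.0005],0,1],[[0,0,0],0,1],[[0,0,0],0,1],[[0,0,0],0,1],[[0,0,0],0,1]]'
python3 -c "
from h import *
print(to(.4596,.0015,.0245,.099))"
```

```text
t: 17.38
position: [0.4605, 0.0022, 0.0271]
eef_rot: [-2.328, 2.109, -0.0]
contact_force: [-0.5, -0.2, -1.6]
finger_gap: 0.0294
gripper_force: 40.0
t: 18.0
position: [0.4605, 0.0022, 0.0265]
eef_rot: [-2.328, 2.109, -0.0]
contact_force: [0.3, -0.8, -1.9]
finger_gap: 0.0299
gripper_force: 40.0
(array([0.0006, 0.0009, 0.002 ]), -0.0003)
```

```bash
python3 -m jog '[[[0,0,0.0005],0,1],[[0,0,0.0005],0,1],[[0,0,0],0,1],[[0,0,0],0,1],[[0,0,0],0,1]]'
python3 -m jog '[[[0,0,0.0005],0,1],[[0,0,0],0,1],[[0,0,0],0,1],[[0,0,0],0,1],[[0,0,0],0,1]]'
```

```text
t: 18.62
position: [0.4605, 0.0022, 0.0258]
eef_rot: [-2.328, 2.109, -0.0]
contact_force: [-2.3, 1.0, 5.2]
finger_gap: 0.0297
gripper_force: 40.9
t: 19.25
position: [0.4605, 0.0022, 0.0258]
eef_rot: [-2.329, 2.109, -0.0]
contact_force: [-5.1, 1.3, 12.6]
finger_gap: 0.0298
gripper_force: 42.0
```

```bash
python3 -m jog '[[[0,0,0],0,-1],[[0,0,0],0,-1],[[0,0,0],0,-1],[[0,0,0],0,-1],[[0,0,0],0,-1]]'
python3 -m jog '[[[0,0,-0.03],0,-1],[[0,0,-0.04],0,-1],[[0,0,-0.04],0.027,-1],[[-0.001,-0.04,0],0,-1],[[-0.001,-0.045,0],0,-1]]'
python3 -m jog '[[[-0.001,-0.045,0],0,-1],[[-0.001,-0.045,0],0,-1],[[0,-0.003,0],0,-1],[[0,0,0],0,-1],[[0,0,0],0,-1]]'
python3 -c "
from h import *
print(to(.6385,.0188,.0345,.072))"
```

```text
t: 19.88
position: [0.4604, 0.0022, 0.0249]
eef_rot: [2.328, -2.109, -0.0]
contact_force: [0.2, 0.0, -0.0]
finger_gap: 0.0855
gripper_force: 0.0
t: 20.5
position: [0.5463, 0.0106, 0.1364]
eef_rot: [-2.298, 2.138, -0.002]
contact_force: [1.0, 0.2, 1.1]
finger_gap: 0.0852
gripper_force: 0.0
t: 21.12
position: [0.6368, 0.0188, 0.1351]
eef_rot: [2.3, -2.14, -0.0]
contact_force: [-0.8, 0.6, 0.6]
finger_gap: 0.0857
gripper_force: 0.0
(array([ 0.0002, -0.0017,  0.1006]), -0.0002)
```

```bash
python3 -m jog '[[[0,-0.0015,0.03],0,-1],[[0,0,0.03],0,-1],[[0,0,0.025],0,-1],[[0,0,0.0155],0,-1],[[0,0,0],0,-1]]'
python3 -m jog '[[[0,0,0],0,1],[[0,0,0],0,1],[[0,0,0],0,1],[[0,0,0],0,1],[[0,0,0],0,1]]' 40
python3 -m jog '[[[0,0,0],0,1],[[0,0,-0.02],0,1],[[0,0,-0.03],0,1],[[0,0,-0.04],0,1],[[0,0,0],0,1]]'
python3 -c "
from h import *
print(to(.4664,-.0661,.125,.099))"
```

```text
t: 21.75
position: [0.6383, 0.0189, 0.0339]
eef_rot: [2.299, -2.139, -0.001]
contact_force: [-0.6, -0.2, 0.1]
finger_gap: 0.0854
gripper_force: 0.0
t: 22.38
position: [0.6398, 0.0192, 0.0354]
eef_rot: [-2.299, 2.139, -0.001]
contact_force: [-1.7, 0.7, 6.2]
finger_gap: 0.0301
gripper_force: 39.1
t: 23.0
position: [0.641, 0.0195, 0.1277]
eef_rot: [-2.297, 2.137, -0.005]
contact_force: [-0.3, -0.1, -3.2]
finger_gap: 0.03
gripper_force: 39.1
(array([0.0728, 0.1803, 0.0016]), -0.027)
```

```bash
python3 -m jog '[[[0.014,0.036,0],-0.027,1],[[0.014,0.036,0],0,1],[[0.014,0.036,0],0,1],[[0.014,0.036,0],0,1],[[0.0125,0.0355,0],0,1]]' 
python3 -m jog '[[[0,0,0],0,1],[[0,0,0.02],0,1],[[0,0,0.02],0,1],[[0,0,0.02],0,1],[[0,0,0],0,1]]'
python3 - <<'E'
from h import *
print(to(.4664,-.0661,.0255,.099))
p=r.snapshot("scene"); print([(np.round(x["at"],4).tolist(),x["p"]) for x in r.mark_of(p,"module_red")[:2]])
E
```

```text
t: 23.62
position: [0.4646, -0.0665, 0.1233]
eef_rot: [2.327, -2.109, -0.002]
contact_force: [0.5, -0.3, -2.2]
finger_gap: 0.0304
gripper_force: 39.2
t: 24.25
position: [0.4656, -0.066, 0.0627]
eef_rot: [2.325, -2.107, -0.004]
contact_force: [0.6, 0.8, -2.0]
finger_gap: 0.0304
gripper_force: 39.2
(array([ 0.0001, -0.0009,  0.0372]), -0.0006)
[([0.4634, -0.0633, 0.0474], 0.76)]
```

```bash
python3 -m jog '[[[0,0,0.015],0,1],[[0,0,0.013],0,1],[[0,0,0.007],0,1],[[0,0,0.0025],0,1],[[0,0,0.001],0,1]]' 
python3 -m jog '[[[0,0,0.0005],0,1],[[0,0,0],0,1],[[0,0,0],0,1],[[0,0,0.0005],0,1],[[0,0,0],0,1]]'
python3 -m jog '[[[0,0,0.0005],0,1],[[0,0,0],0,1],[[0,0,0],0,1],[[0,0,0],0,1],[[0,0,0],0,1]]'
```

```text
t: 24.98
position: [0.467, -0.0658, 0.0261]
eef_rot: [-2.328, 2.109, -0.0]
contact_force: [-0.5, -0.0, -2.4]
finger_gap: 0.0297
gripper_force: 39.4
t: 25.6
position: [0.467, -0.0659, 0.0254]
eef_rot: [-2.328, 2.109, -0.0]
contact_force: [-1.7, 0.9, 4.7]
finger_gap: 0.0302
gripper_force: 40.0
t: 26.22
position: [0.467, -0.0659, 0.0253]
eef_rot: [-2.328, 2.108, -0.001]
contact_force: [-4.3, 1.1, 12.0]
finger_gap: 0.0301
gripper_force: 41.0
```

```bash
python3 -m jog '[[[0,0,0],0,-1],[[0,0,0],0,-1],[[0,0,0],0,-1],[[0,0,0],0,-1],[[0,0,0],0,-1]]'
python3 -m jog '[[[0,0,-0.03],0,-1],[[0,0,-0.04],0,-1],[[0,0,-0.04],0.027,-1],[[-0.001,-0.04,0],0,-1],[[-0.001,-0.045,0],0,-1]]'
python3 -m jog '[[[-0.002,-0.045,0],0,-1],[[-0.002,-0.045,0],0,-1],[[0,-0.004,0],0,-1],[[0,0,0],0,-1],[[0,0,0],0,-1]]'
python3 -c "
from h import *
print(to(.645,-.047,.0345,.072))"
```

```text
t: 26.85
position: [0.4669, -0.0659, 0.0245]
eef_rot: [2.328, -2.109, -0.0]
contact_force: [0.5, -0.2, -0.1]
finger_gap: 0.0855
gripper_force: 0.0
t: 27.48
position: [0.5527, -0.0576, 0.1359]
eef_rot: [-2.298, 2.139, -0.002]
contact_force: [0.6, 0.8, 1.4]
finger_gap: 0.0853
gripper_force: 0.0
t: 28.1
position: [0.644, -0.0472, 0.1346]
eef_rot: [2.299, -2.14, -0.001]
contact_force: [-0.2, 0.1, -0.1]
finger_gap: 0.0854
gripper_force: 0.0
(array([-1.000e-04, -1.100e-03,  1.001e-01]), -0.0004)
```

```bash
python3 -m jog '[[[0,-0.001,0.03],0,-1],[[0,0,0.03],0,-1],[[0,0,0.025],0,-1],[[0,0,0.015],0,-1],[[0,0,0],0,-1]]'
python3 -m jog '[[[0,0,0],0,1],[[0,0,0],0,1],[[0,0,0],0,1],[[0,0,0],0,1],[[0,0,0],0,1]]' 40
python3 -m jog '[[[0,0,0],0,1],[[0,0,-0.02],0,1],[[0,0,-0.03],0,1],[[0,0,-0.04],0,1],[[0,0,0],0,1]]'
python3 -c "
from h import *
print(to(.4731,-.1338,.125,.099))"
```

```text
t: 28.72
position: [0.6451, -0.0471, 0.034]
eef_rot: [2.299, -2.14, -0.001]
contact_force: [0.2, -0.2, -0.1]
finger_gap: 0.0857
gripper_force: 0.0
t: 29.35
position: [0.6464, -0.047, 0.0353]
eef_rot: [-2.299, 2.14, -0.001]
contact_force: [-1.1, -0.2, 6.6]
finger_gap: 0.0293
gripper_force: 40.4
t: 29.98
position: [0.6478, -0.0467, 0.1277]
eef_rot: [-2.297, 2.137, -0.006]
contact_force: [0.6, -0.6, -2.5]
finger_gap: 0.0294
gripper_force: 40.0
(array([0.0743, 0.1806, 0.0017]), -0.027)
```

Antenna at (0.54, -0.37): clear of this path.

```bash
python3 -m jog '[[[0.014,0.036,0],-0.027,1],[[0.014,0.036,0],0,1],[[0.014,0.036,0],0,1],[[0.014,0.036,0],0,1],[[0.014,0.0357,0],0,1]]' 
python3 -m jog '[[[0,0,0],0,1],[[0,0,0.02],0,1],[[0,0,0.02],0,1],[[0,0,0.02],0,1],[[0,0,0],0,1]]'
python3 - <<'E'
from h import *
print(to(.4731,-.1338,.0255,.099))
p=r.snapshot("scene"); print([(np.round(x["at"],4).tolist(),x["p"]) for x in r.mark_of(p,"module_blue")[:2]])
E
```

```text
t: 30.6
position: [0.4714, -0.1339, 0.1233]
eef_rot: [2.327, -2.109, -0.003]
contact_force: [1.1, -0.5, -2.2]
finger_gap: 0.0298
gripper_force: 40.3
t: 31.22
position: [0.4723, -0.1333, 0.0626]
eef_rot: [2.326, -2.108, -0.005]
contact_force: [0.7, -0.3, -2.4]
finger_gap: 0.0296
gripper_force: 40.3
(array([ 0.0006, -0.0009,  0.0371]), -0.0006)
[([0.4726, -0.1331, 0.0453], 0.74)]
```

```bash
python3 -m jog '[[[0,0,0.015],0,1],[[0,0,0.013],0,1],[[0,0,0.007],0,1],[[0,0,0.0025],0,1],[[0,0,0.001],0,1]]' 
python3 -m jog '[[[0,0,0.0005],0,1],[[0,0,0],0,1],[[0,0,0],0,1],[[0,0,0.0005],0,1],[[0,0,0],0,1]]'
python3 -m jog '[[[0,0,0.0005],0,1],[[0,0,0],0,1],[[0,0,0],0,1],[[0,0,0],0,1],[[0,0,0],0,1]]'
```

```text
t: 31.95
position: [0.4737, -0.1334, 0.0261]
eef_rot: [-2.328, 2.109, -0.0]
contact_force: [-0.3, 0.0, -2.3]
finger_gap: 0.0296
gripper_force: 40.3
t: 32.58
position: [0.4737, -0.1334, 0.0253]
eef_rot: [-2.328, 2.109, -0.0]
contact_force: [-1.1, 0.6, 2.6]
finger_gap: 0.0295
gripper_force: 40.8
t: 33.2
position: [0.4737, -0.1334, 0.0253]
eef_rot: [-2.328, 2.109, -0.001]
contact_force: [-1.6, 1.8, 10.4]
finger_gap: 0.0296
gripper_force: 41.9
```

```bash
python3 -m jog '[[[0,0,0],0,-1],[[0,0,0],0,-1],[[0,0,0],0,-1],[[0,0,0],0,-1],[[0,0,0],0,-1]]'
python3 -m jog '[[[0,0,-0.03],0,-1],[[0,0,-0.04],0,-1],[[0,0,-0.05],0,-1],[[0,0,-0.05],0,-1],[[-0.05,0,0],0,-1]]'
python3 -m jog '[[[-0.05,0,0],0,-1],[[-0.05,0,0],0,-1],[[-0.05,0,0],0,-1],[[-0.05,0,0],0,-1],[[-0.05,0,0],0,-1]]'
python3 -m jog '[[[-0.05,-0.03,0],0,-1],[[-0.05,-0.03,0],0,-1],[[-0.05,-0.03,0],0,-1],[[-0.05,0,0],0,-1],[[0,0,0],0,-1]]'
python3 - <<'E'
from h import *
q=[r.snapshot("top"),r.snapshot("scene")]
cv2.imwrite("pics/t9.png",cv2.resize(q[0]["color"][220:340,180:380],(800,480)));cv2.imwrite("pics/s9.png",q[1]["color"])
A=np.array([.463,-.0323,0]);Rz=R.from_euler("z",.099)
for c,y in zip(C,(.102,.034,-.034,-.102)):
    b=A+Rz.apply([0,y,0])
    f=fit(q[:1],"module_"+c,MOD,[b[0],b[1],.099],.008)
    print(c,y,np.round(Rz.inv().apply([f[0][0]-A[0],f[0][1]-A[1],0])*1e3,1),f[0][2]-.099,f[1:])
E
```

```text
t: 33.83
position: [0.4736, -0.1334, 0.0244]
eef_rot: [2.328, -2.109, -0.0]
contact_force: [-0.2, -0.6, 0.2]
finger_gap: 0.0857
gripper_force: 0.0
t: 34.45
position: [0.4711, -0.0846, 0.1985]
eef_rot: [-2.321, 2.11, -0.008]
contact_force: [-0.0, 0.6, -0.7]
finger_gap: 0.0854
gripper_force: 0.0
t: 35.08
position: [0.4435, 0.1667, 0.1947]
eef_rot: [-2.328, 2.109, -0.0]
contact_force: [0.3, 0.6, 0.2]
finger_gap: 0.0854
gripper_force: 0.0
t: 35.7
position: [0.5135, 0.3759, 0.1931]
eef_rot: [2.33, -2.105, 0.0]
contact_force: [0.3, -1.1, -1.6]
finger_gap: 0.0857
gripper_force: 0.0
green 0.102 [  0.6 103.5   0. ] -0.070721440911128 (np.float64(0.08045426343195095), 1)
yellow 0.034 [ 1.1 35.1  0. ] -0.04129256812327434 (np.float64(0.16733101808290418), 1)
red -0.034 [  0.4 -33.1   0. ] 0.026671561174135855 (np.float64(0.2010724106324474), 1)
blue -0.102 [   0.6 -101.1    0. ] 0.027082231302197307 (np.float64(0.16600143380287158), 1)
```

View pics/t9.png

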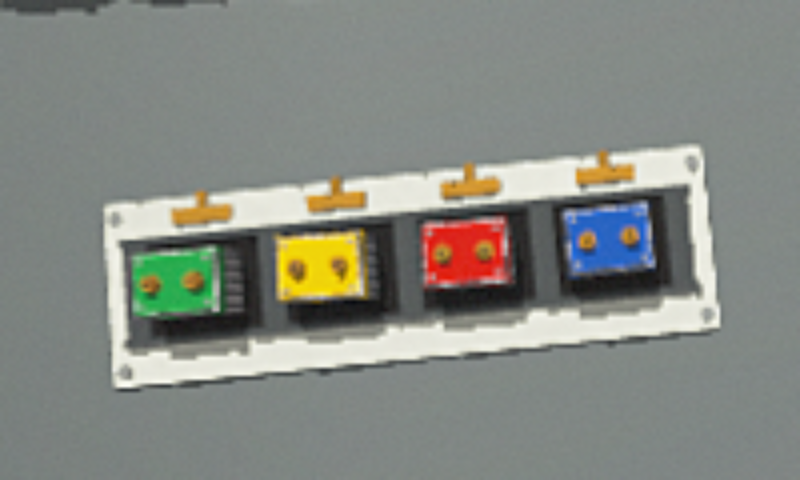

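View pics/s9.png

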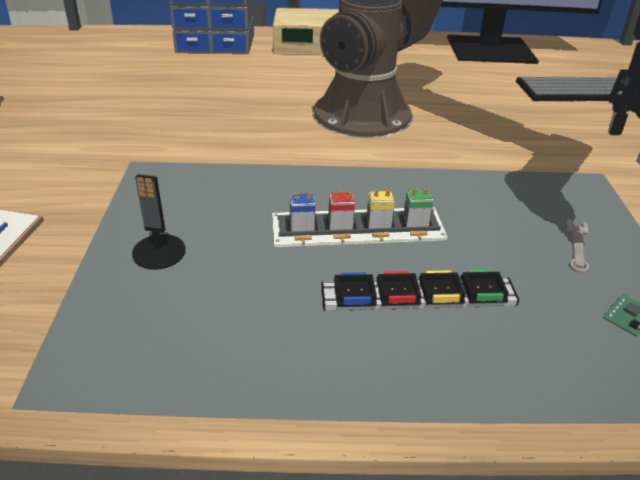

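All four modules stand upright and square in their bays, in the order green, yellow, red, blue (top crop x≈175, 322, 465, 610). They are within about 2 mm of the bay centres, the dock is empty, and the antenna hasn't moved.

```bash
python3 -m jog '[[[0,0,0],0,-1],[[0,0,0],0,-1],[[0,0,0],0,-1],[[0,0,0],0,-1],[[0,0,0],0,-1]]'; python3 -c "
from station import r;print(r.sign_off())"
```

```text
t: 36.62
position: [0.5138, 0.373, 0.1945]
eef_rot: [2.328, -2.109, 0.0]
contact_force: [0.3, -0.2, 0.7]
finger_gap: 0.0856
gripper_force: 0.0
the job is handed in; nothing more can be done
None
```

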